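# Bed down a glued strip on a model-car base board

### The arm

A 6-joint arm with a two-finger parallel gripper is mounted at the origin on the work surface. World frame = base frame: x ahead of the robot, y to its left, z up, the work surface at z = 0. Lengths are in m, angles in rad, forces in N, time in s.
With the tool pointing down it reaches from about 0.325 to 0.775 m from the base axis. Payload 5.5 kg.
Tool frame: the origin (TCP) lies midway between the tips of the shut fingers; the grasp point (between the pads) lies 19 mm behind it; z points along the fingers, y is the line along which they close (so a half turn about z gives the same grasp; the last joint's range is limited). The gripper opens to 88 mm and grips with 3 to 60 N. Pads are 20 mm wide; open, the fingers measure 115 mm over their backs; the gripper's body (75 mm by 178 mm) begins 61 mm behind the grasp point.
Start: joints at [1.198, 0.091, 1.231, -0, 1.82, -0.057], TCP at [0.186, 0.57, 0.223] pointing down, gripper open.
Joint ranges: [-2.87, 2.87], [-0.86, 2.18], [0.17, 2.46], [-1.51, 4.65], [0.06, 2.69], [-2.65, 2.65]. Speed limits (rad/s): [2.57, 2.57, 3.01, 3.14, 3.14, 3.14].

### API

Orientations are given as a 3x3 rotation matrix whose columns are the frame's x, y, z axes.
In Python, from rig import arm gives the robot as it stands.
- The arm moves only by the tool move_arm, never from a script. Its argument "moves" is a list of rows, each a list of 5 numbers: the finger opening in mm, from 0 to 87.8, then the shift along the world's x, y, z in mm, then the turn about the world's z in degrees. In form: [[claw, x, y, z, yaw], ...]. A call has 1 to 20 rows; each row shifts and turns the commanded pose from where the row before left it; what a row does not reach is not made up. A row lasts 1/10 s, in which the tool goes at most 50 mm and 8.59 degrees, less where a joint would pass 70% of its speed; a pose out of reach is approached as far as the arm can. A call with a gripper value outside its range is refused whole. The fingers move at their own pace and stop on an object; the grip force is fixed at half the most. Time passes only in rows, so rows that do not move let the fingers close. It gives the time, the measured TCP pose, the force, the opening and the grip force at its end, in the units of the state.
- arm.observe(): the state, without advancing time (a new reading comes with each control period).
- arm.camera(name): name is "scene" or "top"; returns the picture (384x512x3 uint8, blue, green, red); there is no depth.
- arm.camera_params(name): a dict with "camera_matrix" (3x3 intrinsics, pixels), "D" ([k1, k2, p1, p2, k3] as OpenCV has them; the pictures are not rectified), "camera_from_world" (4x4, takes a point from world to camera coordinates). Camera axes: x right, y down, z forward; pixel columns grow to the right and rows downward; lengths in m; the calibration is good to about 2 mm. A picture is of the moment at which its call begins. camera_params takes no time and is no camera call.
- arm.job_done(): hands the job in; it is judged then, once.
The state is a dict: "clock": time; "joint_positions": joint angles; "qvel": joint speeds; "tau": joint torques, N m; "position": TCP position; "ee_rot": TCP orientation; "ft_force": force on the tool from outside, world axes, zero at the start; "wrist_torque": the same for the moment, N m; "finger_gap": finger opening in m; "finger_force": force on a finger pad.
Only numpy, scipy, OpenCV 4.12 (cv2) and the standard library are available. Lean on these libraries where they do the work, as an engineer would, in place of code of your own. Each camera call takes 0.05 s, during which the arm holds its last target. There are 200 camera calls.

### The job

A bent wooden strip has just been stuck on foam pads on the model car's base board, and must be bedded down: put your closed fingertips on top of its round end and run them along the strip in one stroke, over every pencil tick and round the bend to the tick at the square end, without lifting off on the way, pressing the strip lightly into the foam all along but never squashing the foam flat. Finish with the fingertips still resting on the tick at the square end, holding the strip lightly pressed down: the program ends while holding it so. Do not grip or pull up the strip, and leave everything else on the bench where it is.

Things in the scene. Friction and masses are not known exactly. Their poses are not given: they have to be found in the camera images.
- base_board: dark brown hardboard base board, 270 (x) by 170 (y) by 12 mm thick, screwed to the table (does not move), at any yaw. Origin at the centre of its underside, on the table. On it, on black foam pads 16 mm high, stands the bent strip of pale wood, a shallow V from above: two straight arms, each 20 degrees off the board's x axis and 114 mm from bend to last tick; 16 mm wide, 6 mm thick, top face level. One end is a round disc, the other cut square
- strip (a joint): how far the strip is pressed down into the foam, in m (it moves only straight up and down): 0 at rest, grows downwards, springs back when released. The foam resists like a light spring, 0.5 N per mm. Lightly pressed is 1 to 10.5 mm, with about 5 mm (2.5 N) a good middle; from 11 mm on the foam counts as flat (stop at 12). Negative means pulled up
- mark0 (a point): pencil tick 0 of the row of seven, on the top face of the strip, on its centre line: the START, the centre of the round end (a disc of 44 mm diameter, same thickness as the strip). It rides down with the strip. z is up; its height at rest is 34 mm above the table
- mark1 (a point): pencil tick 1 of the row of seven, on the top face of the strip, on its centre line. It rides down with the strip. z is up; its height at rest is 34 mm above the table; 38 mm from tick 0
- mark2 (a point): pencil tick 2 of the row of seven, on the top face of the strip, on its centre line. It rides down with the strip. z is up; its height at rest is 34 mm above the table; 38 mm from tick 1
- mark3 (a point): pencil tick 3 of the row of seven, on the top face of the strip, on its centre line: the bend of the strip. It rides down with the strip. z is up; its height at rest is 34 mm above the table; 38 mm from tick 2
- mark4 (a point): pencil tick 4 of the row of seven, on the top face of the strip, on its centre line. It rides down with the strip. z is up; its height at rest is 34 mm above the table; 38 mm from tick 3
- mark5 (a point): pencil tick 5 of the row of seven, on the top face of the strip, on its centre line. It rides down with the strip. z is up; its height at rest is 34 mm above the table; 38 mm from tick 4
- mark6 (a point): pencil tick 6 of the row of seven, on the top face of the strip, on its centre line: the FINISH, 12 mm short of the square-cut end. It rides down with the strip. z is up; its height at rest is 34 mm above the table; 38 mm from tick 5
- hub: bystander: turned wooden wheel hub, 38 mm diameter, 30 mm high, standing loose on the board inside the V; origin under its centre
- offcut: bystander: square stick offcut 55 by 16 by 16 mm, loose on the board; origin under its centre
- collar: bystander: aluminium collar, 30 mm diameter, 18 mm high, loose on the board; origin under its centre
- grey_tape: bystander: roll of grey tape, 100 mm diameter, 48 mm high, on the table; origin under its centre
- black_tape: bystander: roll of black tape, 90 mm diameter, 24 mm high, on the table; origin under its centre
- pin_box: bystander: small purple box 75 by 50 by 26 mm, on the table; origin under its centre
- disc_wheel: bystander: silvery disc wheel lying flat, 120 mm diameter, 4 mm thick, with a wooden hub 18 mm high, on the table; origin under its centre
- stick: bystander: square wooden stick 12 by 220 (along y) by 12 mm lying on the table beyond the board; origin under its centre

How it is judged:
On the way, in this order (a step that is already met when the one before it is completed fails the run):
1. the closed fingertips press lightly on the strip at the round end (mark 0) (horizontal distance between the grasp point and mark0 below 0.016 m and value of joint strip between 0.001 and 0.0105 m and contact force between the fingers and strip above 0.2 N), for 0.1 s.
2. the closed fingertips press lightly on the strip at mark 1 (horizontal distance between the grasp point and mark1 below 0.016 m and value of joint strip between 0.001 and 0.0105 m and contact force between the fingers and strip above 0.2 N), for 0.1 s.
3. the closed fingertips press lightly on the strip at mark 2 (horizontal distance between the grasp point and mark2 below 0.016 m and value of joint strip between 0.001 and 0.0105 m and contact force between the fingers and strip above 0.2 N), for 0.1 s.
4. the closed fingertips press lightly on the strip at the bend (mark 3) (horizontal distance between the grasp point and mark3 below 0.016 m and value of joint strip between 0.001 and 0.0105 m and contact force between the fingers and strip above 0.2 N), for 0.1 s.
5. the closed fingertips press lightly on the strip at mark 4 (horizontal distance between the grasp point and mark4 below 0.016 m and value of joint strip between 0.001 and 0.0105 m and contact force between the fingers and strip above 0.2 N), for 0.1 s.
6. the closed fingertips press lightly on the strip at mark 5 (horizontal distance between the grasp point and mark5 below 0.016 m and value of joint strip between 0.001 and 0.0105 m and contact force between the fingers and strip above 0.2 N), for 0.1 s.
7. the closed fingertips press lightly on the strip at the square end (mark 6) (horizontal distance between the grasp point and mark6 below 0.016 m and value of joint strip between 0.001 and 0.0105 m and contact force between the fingers and strip above 0.2 N), for 0.1 s.
At the end, for the whole second after the job is handed in: the fingertips still rest on the strip (over 0.2 N) within 16 mm of the tick at the square end and hold it pressed 1 to 10.5 mm into the foam (all of step 7); the arm keeps its last pose, push and grip.
It fails at once if the foam is squashed flat (strip pressed more than 11.3 mm) (value of joint strip above 0.0113 m).
It fails at once if the strip is pulled up by more than 2 mm (value of joint strip below -0.002 m).
It fails at once if the strip is gripped between the fingers instead of being touched from above (contact force between the fingers and strip above 0.3 N and z of the grasp point in the frame of mark3 below 0.01 m).
It fails at once if the fingertips come off the strip between two ticks (low over it, strip not pressed) ((horizontal distance between the grasp point and mark0 below 0.022 m and horizontal distance between the grasp point and mark1 below 0.022 m and z of the grasp point in the frame of mark3 below 0.05 m and value of joint strip below 0.0004 m) or (horizontal distance between the grasp point and mark1 below 0.022 m and horizontal distance between the grasp point and mark2 below 0.022 m and z of the grasp point in the frame of mark3 below 0.05 m and value of joint strip below 0.0004 m) or (horizontal distance between the grasp point and mark2 below 0.022 m and horizontal distance between the grasp point and mark3 below 0.022 m and z of the grasp point in the frame of mark3 below 0.05 m and value of joint strip below 0.0004 m) or (horizontal distance between the grasp point and mark3 below 0.022 m and horizontal distance between the grasp point and mark4 below 0.022 m and z of the grasp point in the frame of mark3 below 0.05 m and value of joint strip below 0.0004 m) or (horizontal distance between the grasp point and mark4 below 0.022 m and horizontal distance between the grasp point and mark5 below 0.022 m and z of the grasp point in the frame of mark3 below 0.05 m and value of joint strip below 0.0004 m) or (horizontal distance between the grasp point and mark5 below 0.022 m and horizontal distance between the grasp point and mark6 below 0.022 m and z of the grasp point in the frame of mark3 below 0.05 m and value of joint strip below 0.0004 m)).
It fails at once if a bystander is lifted, or moved more than 15 mm (distance of any of hub, offcut, collar, grey_tape, black_tape, pin_box, disc_wheel, stick from where it was at the start of the episode above 0.015 m).
It also fails if it takes over 43 s, if anything falls off the work surface, if the arm or the gripper's body presses on something with over 40 N, if the wrist force passes 120 N, or if a joint passes its speed limit or range.

## Working session

There is one attempt and no reset: what is moved stays moved. The work goes in short steps, Python scripts to look and compute and a tool call to move; the robot and the scene stay as the last step left them, time stands still between calls to the robot, and variables do not carry over. Pictures are saved under pics/ and viewed, at most 10 in all, crops included, and the job is handed in when it is done.

Besides the shell and the picture viewer there is one more tool, called after ">>>" in YAML: its name, and indented under it one key for each argument. move_arm: Moves the arm, as the interface text tells. Its arguments: {"type":"object","properties":{"moves":{"type":"array"}},"required":["moves"]}

```bash
mkdir -p pics; python3 - <<'E'
from rig import arm
import cv2
for n in("top","scene"):
    cv2.imwrite(f"pics/{n}0.png",arm.camera(n))
s=arm.observe();print(s["clock"],s["position"],s["ee_rot"],s["ft_force"])
E
```

```text
0.1 [0.18625163 0.57007615 0.22164631] [[-9.50551353e-01  3.10566783e-01 -6.31242565e-04]
 [ 3.10567409e-01  9.50549989e-01 -1.61336108e-03]
 [ 9.89712512e-05 -1.72962593e-03 -9.99998499e-01]] [-0.61833042 -0.57506698  0.35245283]
```

View pics/top0.png

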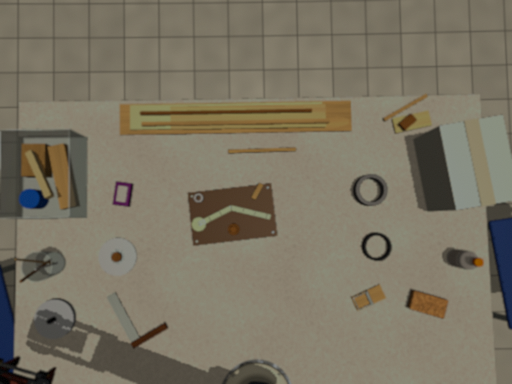

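View pics/scene0.png

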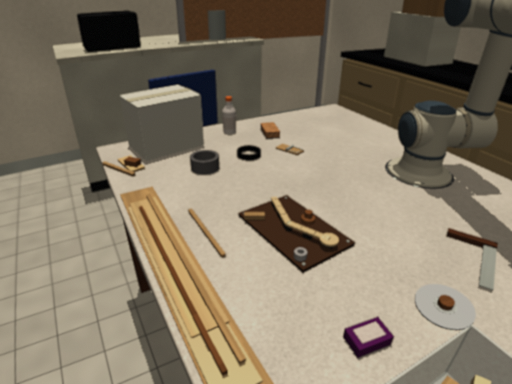

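The top view shows the round end at about (198,224), the bend at about (232,208) and the square end at about (270,216). In the scene view the disc is at about (329,240). I'll zoom in and locate the strip.

```bash
python3 - <<'E'
from rig import arm
import cv2,numpy as np
t=cv2.imread("pics/top0.png")[175:255,180:285];s=cv2.imread("pics/scene0.png")[185:275,230:360]
a=cv2.resize(t,(790,600),interpolation=cv2.INTER_CUBIC)[:, :]
b=cv2.resize(s,(780,540),interpolation=cv2.INTER_CUBIC)
cv2.imwrite("pics/tc.png",a);cv2.imwrite("pics/sc.png",b)
for n in("top","scene"):
    p=arm.camera_params(n);print({k:np.round(v,4).tolist() for k,v in p.items()})
E
```

```text
{'camera_matrix': [[427.5015, 0.0, 259.2988], [0.0, 427.5015, 192.4862], [0.0, 0.0, 1.0]], 'D': [0.0316, 0.0, 0.0, 0.0, 0.0], 'camera_from_world': [[-0.019, -0.9998, 0.0095, -0.0112], [-0.9978, 0.0184, -0.0629, 0.6366], [0.0627, -0.0107, -0.998, 1.3401], [0.0, 0.0, 0.0, 1.0]]}
{'camera_matrix': [[354.8782, 0.0, 256.8949], [0.0, 354.8782, 197.0878], [0.0, 0.0, 1.0]], 'D': [-0.0806, 0.0, 0.0, 0.0, 0.0], 'camera_from_world': [[-0.8732, 0.4873, 0.0082, 0.5611], [0.2507, 0.4635, -0.8499, -0.089], [-0.4179, -0.7401, -0.5268, 1.2104], [0.0, 0.0, 0.0, 1.0]]}
```

View pics/tc.png

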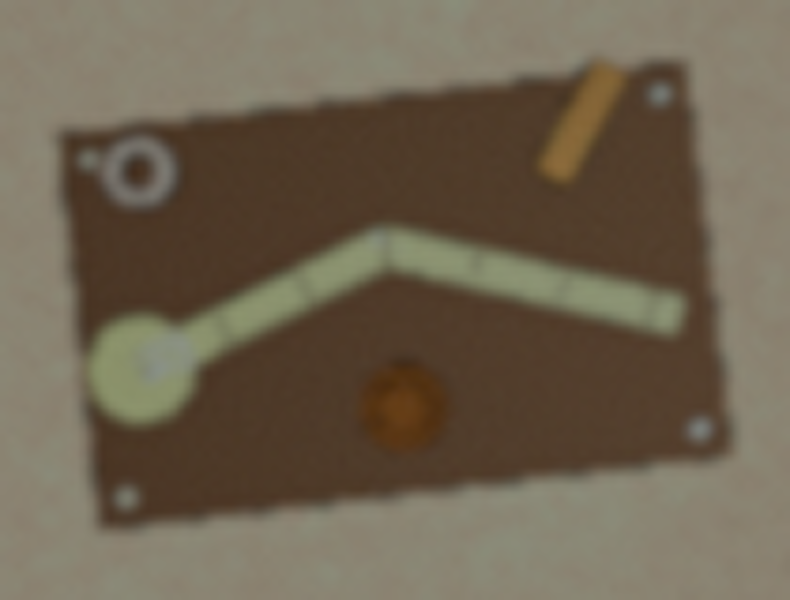

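View pics/sc.png

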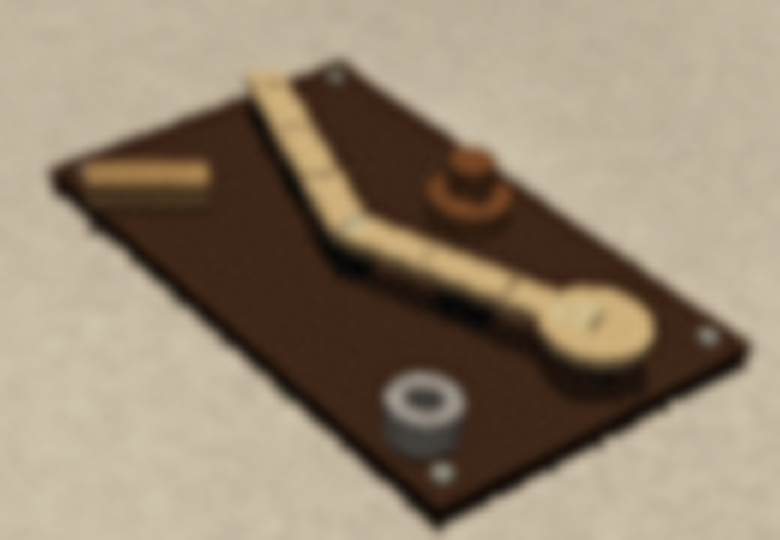

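The two crops show all seven ticks. In the top crop, tick 0 is at (142,370), the bend at (387,248) and tick 6 at (652,310). In the scene crop, tick 0 is at (597,322), the bend at (347,225) and tick 6 at (270,85). Next I'll fit x, y and yaw to both.

```bash
python3 - <<'E'
from rig import arm
import cv2,numpy as np
from scipy.optimize import least_squares
T=np.array([(142,370),(223,325),(305,287),(387,248),(477,264),(565,288),(652,310)],float)
S=np.array([(597,322),(511,288),(427,258),(347,225),(318,172),(292,125),(270,85)],float)
obs={"top":(T+.5)/[790/105,7.5]-.5+[180,175],"scene":(S+.5)/6-.5+[230,185]}
P={n:arm.camera_params(n) for n in obs}
def marks(q):
    x,y,a=q;u=np.array([np.cos(a),np.sin(a)]);v=np.array([-u[1],u[0]])
    k=np.arange(-3,4)[:,None]*.038
    xy=np.array([x,y])+k*np.cos(np.radians(20))*u-abs(k)*np.sin(np.radians(20))*v
    return np.c_[xy,np.full(7,.034)]
def res(q,names=obs):
    r=[]
    for n in names:
        p=P[n];M=np.array(p["camera_from_world"])
        uv=cv2.projectPoints(marks(q),cv2.Rodrigues(M[:3,:3])[0],M[:3,3],np.array(p["camera_matrix"]),np.array(p["D"]))[0][:,0]
        r.append((uv-obs[n]).ravel())
    return np.concatenate(r)
for names in(["top"],["scene"],["top","scene"]):
    f=least_squares(res,[.55,.1,-1.5],args=(names,));print(names,f.x,np.sqrt((f.fun**2).mean()))
print(np.round(marks(f.x)*1000,1)); print(np.round(f.fun.reshape(-1,2),1))
print("tool yaw of y axis",np.degrees(np.arctan2(.9505,.3106)))
E
```

```text
['top'] [ 0.59031392  0.06664815 -1.47420958] 0.18322206309573758
['scene'] [ 0.59256182  0.06887579 -1.4717528 ] 0.26476634975613506
['top', 'scene'] [ 0.59116798  0.06733146 -1.47332748] 0.371135669197234
[[541.9 170.2  34. ]
 [558.3 135.9  34. ]
 [574.8 101.6  34. ]
 [591.2  67.3  34. ]
 [581.7  30.5  34. ]
 [572.2  -6.3  34. ]
 [562.8 -43.1  34. ]]
[[-0.3 -0.5]
 [-0.1  0.1]
 [-0.1 -0.3]
 [-0.2 -0.6]
 [-0.4  0.1]
 [-0.3 -0.3]
 [-0.1 -0.4]
 [-0.2 -0.5]
 [-0.1 -0.5]
 [ 0.2 -0.9]
 [ 0.3 -0.7]
 [ 0.5 -0.1]
 [ 0.4  0. ]
 [-0.1 -0.5]]
tool yaw of y axis 71.90388251915938
```

>>> move_arm:
  moves:
    - [0,10,-10,0,0]
    - [0,22,-25,0,0]
    - [0,22,-25,0,0]
    - [0,22,-25,0,0]
    - [0,22,-25,0,0]
    - [0,22,-25,0,0]
    - [0,22,-25,0,0]
    - [0,22,-25,0,0]
    - [0,22,-25,0,0]
    - [0,22,-25,0,0]
    - [0,22,-25,0,0]
    - [0,22,-25,0,0]
    - [0,22,-25,0,0]
    - [0,22,-25,0,0]
    - [0,22,-25,0,0]
    - [0,22,-25,0,0]
    - [0,16,-15,0,0]
    - [0,0,0,-20,0]
    - [0,0,0,0,0]
    - [0,0,0,0,0]

```text
clock: 2.1
position: [0.5418, 0.1698, 0.2022]
ee_rot: [[-0.95, 0.311, -0.002], [0.311, 0.95, -0.0], [0.001, -0.001, -1.0]]
ft_force: [-0.2, -0.4, 0.7]
finger_gap: 0.0005
finger_force: 0.0
```

>>> move_arm:
  moves:
    - [0,0,0,-20,0]
    - [0,0,0,-30,0]
    - [0,0,0,-30,0]
    - [0,0,0,-30,0]
    - [0,0,0,-25,0]
    - [0,0,0,-15,0]
    - [0,0,0,-7,0]
    - [0,0,0,0,0]
    - [0,0,0,0,0]

```text
clock: 3.0
position: [0.5432, 0.1706, 0.0473]
ee_rot: [[-0.951, 0.31, 0.002], [0.31, 0.951, 0.001], [-0.002, 0.001, -1.0]]
ft_force: [0.3, -0.5, -0.4]
finger_gap: 0.0001
finger_force: 0.0
```

```bash
python3 - <<'E'
from rig import arm
import cv2
a=cv2.resize(arm.camera("scene")[170:280,230:380],(795,583),interpolation=cv2.INTER_CUBIC)
cv2.imwrite("pics/s1.png",a);s=arm.observe();print(s["position"],s["ft_force"])
E
```

```text
[0.54330742 0.17064007 0.04751269] [0.8815937  0.70429963 0.5864233 ]
```

View pics/s1.png

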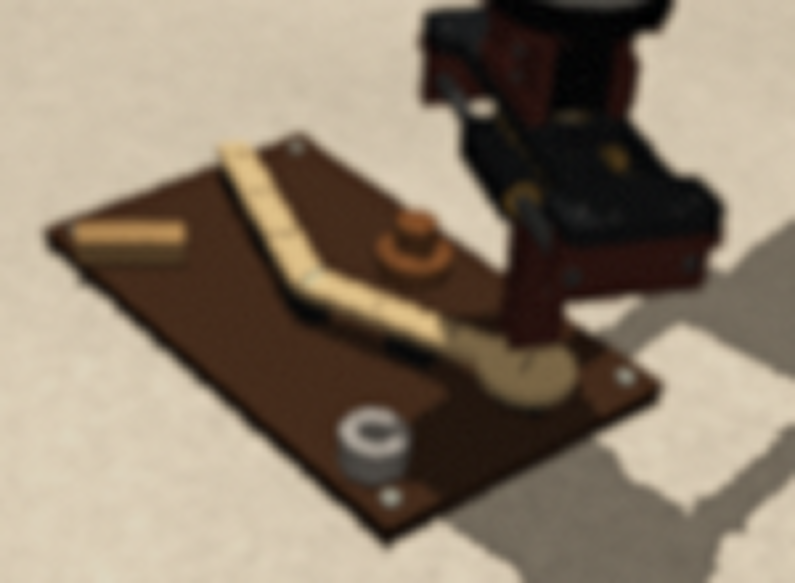

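The closed tips are at about (535,345), hovering above the centre of the disc. I'll lower them gently.

>>> move_arm:
  moves:
    - [0,-1,0,-5,0]
    - [0,0,0,-5,0]
    - [0,0,0,-3,0]
    - [0,0,0,-2,0]
    - [0,0,0,-2,0]
    - [0,0,0,-1,0]
    - [0,0,0,0,0]
    - [0,0,0,0,0]
    - [0,0,0,0,0]

```text
clock: 3.95
position: [0.5414, 0.1704, 0.0279]
ee_rot: [[-0.951, 0.311, 0.0], [0.311, 0.951, 0.0], [-0.0, 0.0, -1.0]]
ft_force: [-1.2, 0.0, 3.2]
finger_gap: 0.0006
finger_force: 1.6
```

```bash
cat >f.py <<'E'
from rig import arm
import numpy as np
P=[];F=[]
for i in range(12):
    arm.camera("top");s=arm.observe();P.append(s["position"]);F.append(s["ft_force"])
print(s["clock"],np.mean(P,0)*1000,np.std(P,0)*1000,np.mean(F,0),np.std(F,0))
E
python3 f.py
```

```text
4.55 [541.39715495 170.3566535   27.71721553] [0.00751877 0.01454999 0.0597455 ] [-1.0743505  -0.09711894  3.45941118] [0.46932525 0.39683772 0.42605814]
```

>>> move_arm:
  moves:
    - [0,0,0,1,0]
    - [0,1.6,-3.4,0,0]
    - [0,1.6,-3.4,0,0]
    - [0,1.6,-3.4,0,0]
    - [0,1.6,-3.4,0,0]
    - [0,1.6,-3.4,0,0]
    - [0,1.6,-3.4,0,0]
    - [0,1.6,-3.4,0,0]
    - [0,1.6,-3.4,0,0]
    - [0,1.6,-3.4,0,0]
    - [0,1.6,-3.4,0,0]
    - [0,0,0,0,0]

```text
clock: 5.75
position: [0.5576, 0.1356, 0.0286]
ee_rot: [[-0.95, 0.311, 0.0], [0.311, 0.95, -0.001], [-0.0, -0.001, -1.0]]
ft_force: [0.1, 0.1, 2.2]
finger_gap: 0.0006
finger_force: 1.4
```

Depth is holding at about 5.4 mm. I'll carry on to marks 2 and 3.

>>> move_arm:
  moves:
    - [0,1.6,-3.4,0,0]
    - [0,1.6,-3.4,0,0]
    - [0,1.6,-3.4,0,0]
    - [0,1.6,-3.4,0,0]
    - [0,1.6,-3.4,0,0]
    - [0,1.6,-3.4,0,0]
    - [0,1.6,-3.4,0,0]
    - [0,1.6,-3.4,0,0]
    - [0,1.7,-3.4,0,0]
    - [0,1.7,-3.4,0,0]
    - [0,0,0,0,0]

```text
clock: 6.85
position: [0.5739, 0.1016, 0.0286]
ee_rot: [[-0.95, 0.311, 0.0], [0.311, 0.95, -0.001], [-0.001, -0.001, -1.0]]
ft_force: [-0.2, 0.5, 3.1]
finger_gap: 0.0004
finger_force: 1.4
```

>>> move_arm:
  moves:
    - [0,1.7,-3.4,0,0]
    - [0,1.7,-3.4,0,0]
    - [0,1.7,-3.4,0,0]
    - [0,1.7,-3.4,0,0]
    - [0,1.7,-3.4,0,0]
    - [0,1.7,-3.4,0,0]
    - [0,1.7,-3.4,0,0]
    - [0,1.7,-3.4,0,0]
    - [0,1.7,-3.4,0,0]
    - [0,1.7,-3.4,0,0]
    - [0,0,0,0,0]

```text
clock: 7.95
position: [0.5909, 0.0675, 0.0287]
ee_rot: [[-0.95, 0.311, 0.0], [0.311, 0.95, -0.001], [-0.001, -0.001, -1.0]]
ft_force: [0.0, -0.6, 2.4]
finger_gap: 0.0006
finger_force: 1.4
```

```bash
python3 f.py; python3 - <<'E'
from rig import arm
import cv2
cv2.imwrite("pics/s2.png",cv2.resize(arm.camera("scene")[170:280,230:380],(795,583),interpolation=cv2.INTER_CUBIC))
E
```

```text
8.55 [590.78810459  67.8227362   28.74982362] [0.0877019  0.22897875 0.0346787 ] [ 0.7568622  -1.63620278  2.62907945] [0.53976572 0.75574413 0.37360702]
```

View pics/s2.png

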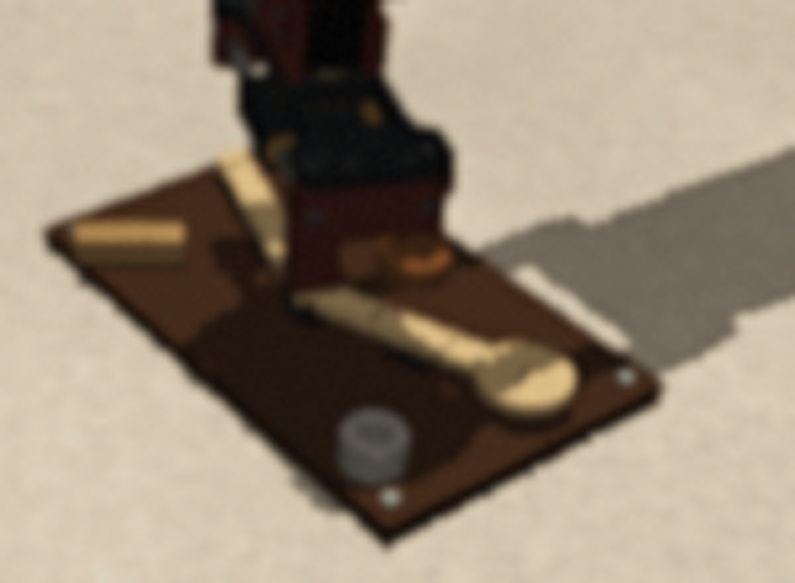

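The tips are on the bend at about (305,285), with the strip pressed about 5 mm and the bystanders in place. Now the second arm.

>>> move_arm:
  moves:
    - [0,-0.9,-3.7,0,0]
    - [0,-0.9,-3.7,0,0]
    - [0,-0.9,-3.7,0,0]
    - [0,-0.9,-3.7,0,0]
    - [0,-0.9,-3.7,0,0]
    - [0,-0.9,-3.7,0,0]
    - [0,-0.9,-3.7,0,0]
    - [0,-0.9,-3.7,0,0]
    - [0,-0.9,-3.7,0,0]
    - [0,-0.9,-3.7,0,0]
    - [0,0,0,0,0]

```text
clock: 9.7
position: [0.5814, 0.0305, 0.0286]
ee_rot: [[-0.95, 0.311, -0.0], [0.311, 0.95, -0.001], [0.0, -0.001, -1.0]]
ft_force: [-0.3, 0.3, 3.3]
finger_gap: 0.0002
finger_force: 1.5
```

>>> move_arm:
  moves:
    - [0,-1,-3.7,0,0]
    - [0,-1,-3.7,0,0]
    - [0,-1,-3.7,0,0]
    - [0,-1,-3.7,0,0]
    - [0,-1,-3.7,0,0]
    - [0,-1,-3.7,0,0]
    - [0,-1,-3.7,0,0]
    - [0,-1,-3.7,0,0]
    - [0,-1,-3.7,0,0]
    - [0,-1,-3.7,0,0]
    - [0,0,0,0,0]

```text
clock: 10.8
position: [0.5713, -0.0065, 0.0286]
ee_rot: [[-0.95, 0.311, -0.0], [0.311, 0.95, -0.001], [0.0, -0.001, -1.0]]
ft_force: [0.2, 0.7, 4.2]
finger_gap: 0.0003
finger_force: 1.5
```

>>> move_arm:
  moves:
    - [0,-1,-3.7,0,0]
    - [0,-1,-3.7,0,0]
    - [0,-1,-3.7,0,0]
    - [0,-1,-3.7,0,0]
    - [0,-1,-3.7,0,0]
    - [0,-1,-3.7,0,0]
    - [0,-1,-3.7,0,0]
    - [0,-1,-3.7,0,0]
    - [0,-1,-3.7,0,0]
    - [0,-1,-3.7,0,0]
    - [0,0,0,0,0]
    - [0,0,0,0,0]
    - [0,0,0,0,0]

```text
clock: 12.1
position: [0.5613, -0.0434, 0.0286]
ee_rot: [[-0.95, 0.311, -0.001], [0.311, 0.95, -0.001], [0.0, -0.002, -1.0]]
ft_force: [-0.7, -2.6, 2.9]
finger_gap: 0.0002
finger_force: 1.5
```

```bash
python3 f.py; python3 - <<'E'
from rig import arm
import cv2
cv2.imwrite("pics/s3.png",cv2.resize(arm.camera("scene")[150:280,215:380],(760,599),interpolation=cv2.INTER_CUBIC))
E
```

```text
12.7 [561.49134346 -42.92063575  28.6013476 ] [0.06390535 0.22295751 0.03211204] [-0.99061545 -2.35957731  2.94388464] [0.33978711 0.405272   0.4366405 ]
```

View pics/s3.png

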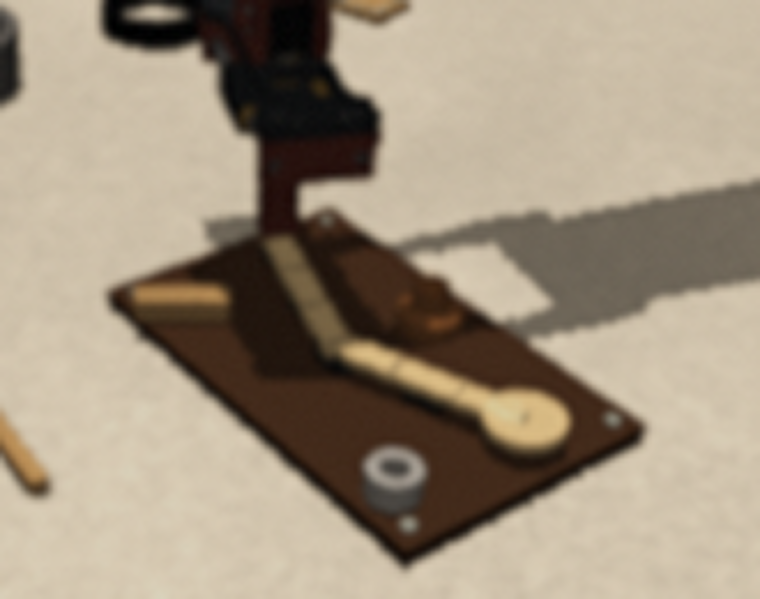

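The fingertips rest on the tick at the square end, at about (280,235), with the strip pressed about 5.4 mm and nothing else moved. I'm handing in.

```bash
python3 -c "
from rig import arm
print(arm.job_done())"
```

```text
the job is handed in; nothing more can be done
None
```

I ran the closed fingertips along the strip in one stroke from the round end to the square-end tick, at about 5–6 mm measured depth, and handed the job in at about 12.8 s with them still holding it down; no bystander moved in the views I took, and no verdict came back.

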